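# Reset the end stop of the weld jig

## Robot

A 7-joint arm with a two-finger parallel gripper is mounted at the origin on the work surface. World frame = base frame: x ahead of the robot, y to its left, z up, the work surface at z = 0. Lengths are in m, angles in degrees, forces in N, time in s.
With the tool pointing down it reaches from about 0.425 to 0.875 m from the base axis. Payload 4.7 kg.
Tool frame: the origin (TCP) lies midway between the tips of the shut fingers; the grasp point (between the pads) lies 19 mm behind it; z points along the fingers, y is the line along which they close (so a half turn about z gives the same grasp; the last joint's range is limited). The gripper opens to 87 mm and grips with 3 to 60 N. Pads are 19 mm wide; open, the fingers measure 117 mm over their backs; the gripper's body (75 mm by 190 mm) begins 51 mm behind the grasp point.
Start: joints at [-63.077, 18.392, -4.016, 83.108, 1.295, 78.541, -3.26], TCP at [0.286, 0.584, 0.223] pointing down, gripper open.
Joint ranges: [-163.93, 163.93], [-17.29, 119.83], [-79.2, 71.16], [3.27, 140.29], [-89.18, 269.18], [5.43, 117.66], [-154.24, 154.24]. Speed limits (degrees/s): [147.25, 147.25, 180, 180, 180, 180, 180].

## Interface

Orientations are given as [roll, pitch, yaw] about the fixed x, y, z axes, in that order (R = Rz(yaw) Ry(pitch) Rx(roll)).
In Python, from cell import env, viewer, boxes_of, masks_of gives the robot as it stands. The module is installed in compiled form; this text tells all that it offers.
- The arm moves only by the tool apply_moves, never from a script. Its argument "moves" is a list of rows, each a list of 7 numbers: the shift along the tool's x, y, z scaled (see below), then the turn, a rotation vector about the tool's x, y, z scaled (see below), then the opening, from 0 (shut) to 1 (fully open). A call has 1 to 20 rows; each row is the pose to reach, as a shift and turn from the pose commanded when the call began, along the tool's axes at that moment; what a row does not reach only later rows make up. The controller multiplies each number of a shift by 0.2 m and each number of a turn by 1.5 rad. A row lasts 1/10 s, in which the tool goes at most 50 mm and 8.59 degrees, less where a joint would pass 70% of its speed; a pose out of reach is approached as far as the arm can. A call with a number of a shift or a turn outside -1 to 1 is refused whole. A call with a gripper value outside its range is refused whole. The fingers move at their own pace and stop on an object; "grip_force" is the grip in N (left out, the last holds). Time passes only in rows, so rows that repeat a pose let the fingers close. It gives the time, the measured TCP pose, the force, the opening and the grip force at its end, in the units of the state.
- env.get_obs(): the state, without advancing time (a new reading comes with each control period).
- viewer.read_camera(name): name is "scene" or "top" or "wrist"; returns the picture (384x512x3 uint8, red, green, blue); there is no depth.
- viewer.get_calibration(name): a dict with "fov_y" (degrees; the focal length in pixels is half the picture's height over the tangent of half this angle, whatever the lens; pixels are square), "cx", "cy" (the principal point, pixels), "position" and "orientation" of the camera in the world. Camera axes: x right, y up, looking along -z (the intrinsics and any distortion apply to the point x, -y, -z); pixel columns grow to the right and rows downward; lengths in m; the calibration is good to about 2 mm. A picture is of the moment at which its call begins: read the wrist's pose just before it. get_calibration takes no time and is no camera call; for the wrist camera it gives the pose at the moment of the call.
- env.sign_off(): hands the job in; it is judged then, once.
Trained networks look in the newest picture that a camera, given by its name, has taken for a name from the list of things; names that differ only in an ending like _2 or _b are one class to them, and where a whole thing is asked for, a point or a joint stands for the part that bears it (a point fixed in the world has none). Each returns a list of dicts, best first, with "conf" (0 to 1); they miss things now and then, are a little off and sometimes report something else, mostly with a low value. They report only what shows in the picture. A call takes as long as a camera call. They do not tell look-alikes from the thing itself.
- boxes_of(camera, target): "location" ([column, row] in pixels, amid what is visible of it).
- masks_of(camera, target): "pixels" (384x512 bool, what is visible of it) and "location" ([column, row] in pixels, amid what is visible of it).
The state is a dict: "time_s": time; "qpos": joint angles; "joint_velocities": joint speeds; "effort": joint torques, N m; "tool_pos": TCP position; "tool_rot": TCP orientation; "force": force on the tool from outside, world axes, zero at the start; "wrist_torque": the same for the moment, N m; "grip_width": finger opening in m; "grasp_force": force on a finger pad.
Only numpy, scipy, OpenCV 4.12 (cv2) and the standard library are available. Lean on these libraries where they do the work, as an engineer would, in place of code of your own. Each camera call takes 0.05 s, during which the arm holds its last target. There are 200 camera calls.

## Task

Reset the weld jig for the next tube: pull the detent pin out of the parking block, slide the red end stop along its rail to the yellow mark, and push the pin fully home through the stop into the set block's hole, knob flat on the stop, then let go. The hidden hole lies 6 to 40 mm past the mark, towards the tube: feel for it with the pin, and never force or jam the pin against the jig (stay well below 45 N). Leave the tools and loose parts around the jig where they lie.

Things in the scene. Friction and masses are not known exactly. Their poses are not given: they have to be found in the camera images.
- jig: weld jig fixed to the table: blue base plate 130 x 480 x 10 mm with a straight rail and, at one end, a clamped flanged aluminium tube (top 97 mm up). Origin on the table under the rail; y runs along the rail from the parking end towards the tube, x across, z up. Between two dark guide strips (top 32 mm up) lie two aluminium blocks, tops also 32 mm up: parking block and, hidden under the stop's cover, set block
- park_hole (a point): centre of the mouth of the parking block's hole (13 mm wide, 22 mm deep, two spring balls in its walls), 32 mm above the table, at jig x 0, y -60 mm, under the stop at the start. The set block has a like hole on the rail's centre line, 94 to 112 mm further along jig +y
- mark_mid (a point): point on the rail's centre line, 32 mm up, midway between two yellow stripes (20 x 6 mm, on the base plate, either side of the rail) that mark where to begin feeling: the centre of the set block's hole lies on the centre line 6 to 40 mm past this point, towards the tube (jig +y). The blocks' flat top runs from 60 mm before the hole on towards the tube; y here is along the rail as the jig's
- stop: sliding end stop: red block 60 (across) x 70 (along) x 36 mm high; steel face plate and thin aluminium rail cover on the tube side (cover to 122 mm from the hole). Slides along jig y only: 2.5 N friction, 130 mm travel from parked. Vertical 13 mm through hole for the pin. Origin: centre of the hole's mouth on the top face, 70 mm above the table; axes as the jig's. Underside 2 mm above the blocks
- pin: detent pin: round black knob 26 mm wide, 36 high (yellow band and button); steel shank 12 mm thick, 56 long, groove near the end, tip tapered to 9 mm over 2 mm. About 0.14 kg, varies. Origin at the shoulder under the knob, on the axis, z up. Starts fully home in stop and parking block, shoulder on the stop's top. Lifted 19 to 40 mm it is clear of the block yet still in the stop and can carry the stop along
- pin_tip (a point): lower end of the pin, 56 mm below its shoulder. Feel: pulling it out of a block's detent takes 10 to 22 N. Off the hole the tip lands on the block's top, shoulder 18 mm above the stop; over the hole (within about 1.5 mm) it drops on until the shoulder is about 12 mm above the stop, where the balls hold it; 6 to 15 N more pushes it home and the balls snap into the groove
- pliers: locking pliers lying near the jig's parking end, steel, about 190 mm long; bystander, origin under the middle
- brush: wire brush with wooden handle, 200 mm, lying beside the jig; bystander, origin under the middle
- hammer: hammer with wooden handle, 260 mm; bystander, origin under the middle
- wrench: open-ended wrench, 180 mm; bystander, origin under the middle
- flange: loose aluminium flange frame 120 x 90 x 8 mm; bystander, origin under the middle
- spray: green can, 60 mm in diameter, 160 mm high; bystander, origin under the middle
- magnet: red welding magnet, 90 x 95 x 30 mm; bystander, origin under the middle
- tube: offcut of aluminium tube 60 x 100 x 40 mm; bystander, origin under the middle
There are look-alikes about, which are no part of the job. Of the things like the pin, leave any that is pink or turquoise; of the rest the smaller one is meant.

How it is judged:
By the outcome, as a careful person would: the job done as asked, in the order asked, and still so for the second after the job is handed in, with the robot touching nothing.
It also fails if it takes over 64 s, if anything falls off the work surface, if the arm or the gripper's body presses on something with over 40 N, if the wrist force passes 120 N, or if a joint passes its speed limit or range.

## Working session

There is one attempt and no reset: what is moved stays moved. The work goes in short steps, Python scripts to look and compute and a tool call to move; the robot and the scene stay as the last step left them, time stands still between calls to the robot, and variables do not carry over. Pictures are saved under pics/ and viewed, at most 10 in all, crops included, and the job is handed in when it is done.

Besides the shell and the picture viewer there is one more tool, called after "Call:" as name([rows], argument=value, ...), one row to a line, values as JSON. apply_moves: Moves the arm, as the interface text tells. Shifts and turns lie within -1 to 1; 1 stands for 0.2 m of shift or 1.5 rad of turn. Its arguments: {"type":"object","properties":{"moves":{"type":"array","items":{"type":"array","items":{"type":"number","minimum":-1,"maximum":1}}},"grip_force":{"type":"number"}},"required":["moves"]}

```bash
mkdir -p pics
cat > h.py <<'E'
import numpy as np, cv2
from scipy.spatial.transform import Rotation as R
from cell import env, viewer, boxes_of, masks_of
def pose(o): return np.array(o)
def ray(cam,uv,c=None):
    c=c or viewer.get_calibration(cam)
    f=192/np.tan(np.radians(c['fov_y'])/2)
    d=np.array([(uv[0]-c['cx'])/f,-(uv[1]-c['cy'])/f,-1.])
    return np.array(c['position']),R.from_euler('xyz',c['orientation'],degrees=True).apply(d)
def at_z(cam,uv,z,c=None):
    p,d=ray(cam,uv,c); return p+d*(z-p[2])/d[2]
def proj(cam,P,c=None):
    c=c or viewer.get_calibration(cam)
    f=192/np.tan(np.radians(c['fov_y'])/2)
    q=R.from_euler('xyz',c['orientation'],degrees=True).inv().apply(np.array(P)-c['position'])
    return np.array([c['cx']-f*q[0]/q[2],c['cy']+f*q[1]/q[2]])
E
python3 - <<'E'
from h import *
ims=[]
for n in ['scene','top']:
    im=viewer.read_camera(n); ims.append(im); c=viewer.get_calibration(n); print(n,c)
    cv2.imwrite(f'pics/{n}0.png',im[...,::-1])
    for t in ['pin','stop','jig','mark_mid']:
        for b in boxes_of(n,t): print(n,t,b, at_z(n,b['location'],{'pin':.09,'stop':.07}.get(t,.03)).round(3))
cv2.imwrite('pics/top0.png',cv2.resize(ims[1][...,::-1],(800,600)))
cv2.imwrite('pics/scene0.png',cv2.resize(ims[0][...,::-1],(800,600)))
print(env.get_obs())
E
```

```text
scene {'fov_y': 52.96052089873991, 'cx': 257.7666029342332, 'cy': 188.71341089298832, 'position': array([1.17374233, 0.34818613, 0.88552648]), 'orientation': array([ 42.34432022,   0.9088476 , 116.28728684])}
scene pin {'location': [174.2, 188.9], 'conf': 0.73} [ 0.631 -0.196  0.09 ]
scene pin {'location': [209.1, 146.3], 'conf': 0.53} [ 0.434 -0.2    0.09 ]
scene pin {'location': [194.9, 156.3], 'conf': 0.48} [ 0.492 -0.216  0.09 ]
scene pin {'location': [126.6, 193.9], 'conf': 0.35} [ 0.703 -0.305  0.09 ]
scene stop {'location': [255.5, 188.3], 'conf': 0.82} [0.514 0.001 0.07 ]
scene jig {'location': [304.3, 227.4], 'conf': 0.61} [0.555 0.17  0.03 ]
top {'fov_y': 44.71684885560894, 'cx': 260.6627342612136, 'cy': 199.51442682563183, 'position': array([0.25007136, 0.04044708, 1.61250461]), 'orientation': array([ 10.59622838,  -0.7312276 , -89.11799768])}
top pin {'location': [337.8, 221.1], 'conf': 0.58} [ 0.467 -0.23   0.09 ]
top pin {'location': [322.1, 228.6], 'conf': 0.5} [ 0.442 -0.178  0.09 ]
top pin {'location': [329.0, 172.5], 'conf': 0.44} [ 0.632 -0.203  0.09 ]
top stop {'l
[... 219 characters left out ...]
, 'qpos': array([-63.07697521,  18.39214477,  -4.01415978,  83.11105936,
         1.29508479,  78.54220905,  -3.25867028]), 'joint_velocities': array([-0.08526043, -0.05854936,  0.04049997, -0.02199868,  0.00666343,
       -0.0930295 ,  0.05261393]), 'effort': array([ 5.03711344e-04, -4.90603244e+01, -4.02405225e-01, -3.12463832e+01,
       -6.38433429e-02,  3.46778193e-02,  5.17745787e-05]), 'tool_pos': array([0.28615478, 0.58360475, 0.22255297]), 'tool_rot': array([-1.79999723e+02,  3.68021310e-03,  1.53885354e+02]), 'force': array([ 0.02810249, -0.6211605 ,  0.21417909]), 'wrist_torque': array([ 0.04600701, -0.04717833, -0.04346038]), 'grasp_force': 0.0, 'grip_width': 0.08722188593415257}
```

View pics/scene0.png

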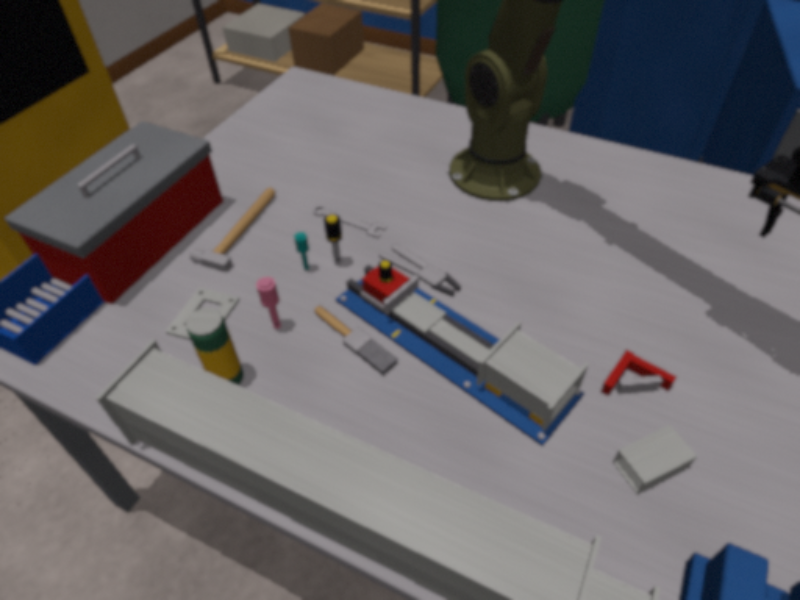

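View pics/top0.png

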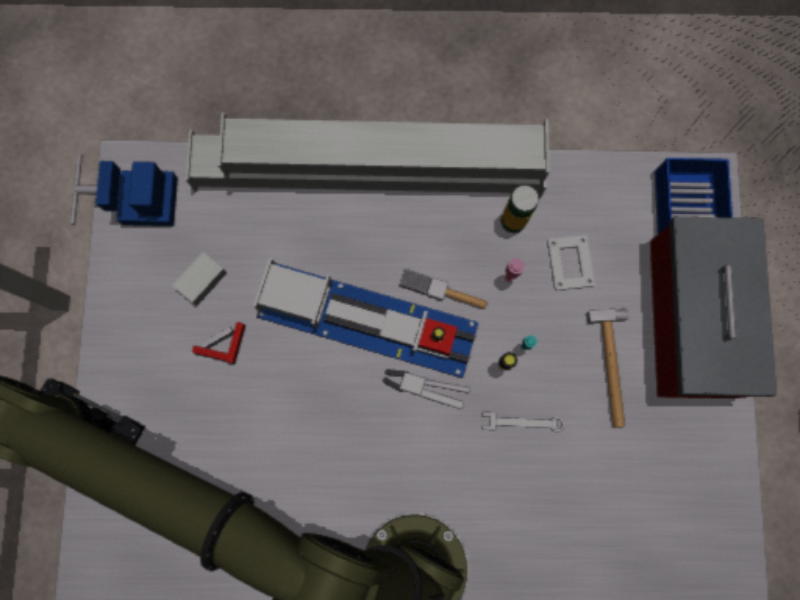

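The scene view shows the pin's black and yellow knob on the red stop at about (386,268). The larger free-standing look-alike is at (333,228). In the top view the knob is at (438,334), and the yellow marks are at (412,309) and (400,353).

Run:
```python
from h import *
s=512/800
T=lambda n,u,v,z:at_z(n,(u*s,v*s),z).round(4)
print('knob',T('top',438,333,.1),T('scene',386,267,.1))
print('marks',T('top',412,309,.01),T('top',400,353,.01),T('scene',434,300,.01),T('scene',397,334,.01))
# base plate corners
print('plate top',[T('top',*p,.01) for p in [(480,321),(465,376),(256,316)]])
print('plate scene',[T('scene',*p,.01) for p in [(336,297),(542,441),(581,393)]])
print('stop red', [m['location'] for m in masks_of('top','stop')])
```

```text
knob [ 0.4891 -0.0397  0.1   ] [ 0.4883 -0.0388  0.1   ]
marks [0.5566 0.0142 0.01  ] [0.4571 0.0393 0.01  ] [0.4504 0.0433 0.01  ] [0.5572 0.0162 0.01  ]
plate top [array([ 0.532 , -0.1381,  0.01  ]), array([ 0.4085, -0.1046,  0.01  ]), array([0.5345, 0.3614, 0.01  ])]
plate scene [array([ 0.5259, -0.1337,  0.01  ]), array([0.6528, 0.3246, 0.01  ]), array([0.5367, 0.3567, 0.01  ])]
stop red [[266.4, 211.5], [331.9, 133.2], [234.9, 205.8]]
```

Call:
apply_moves([
  [-0.95,-0.98,0,0,0,0,1],
  [-0.95,-0.98,0,0,0,0,1],
  [-0.95,-0.98,0,0,0,0,1],
  [-0.95,-0.98,0,0,0,0,1],
  [-0.95,-0.98,0,0,0,0,1],
  [-0.95,-0.98,0,0,0,0,1],
  [-0.95,-0.98,0,0,0,0,1],
])

```text
time_s: 1.25
tool_pos: [0.3726, 0.32, 0.2232]
tool_rot: [180.0, 0.1, 153.5]
force: [-0.2, -0.1, 1.1]
grip_width: 0.0869
grasp_force: 0.0
```

Call:
apply_moves([
  [-0.95,-0.98,0,0,0,0.915,1],
  [-0.95,-0.98,0,0,0,0.915,1],
  [-0.95,-0.98,0,0,0,0.915,1],
  [-0.95,-0.98,0,0,0,0.915,1],
  [-0.95,-0.98,0,0,0,0.915,1],
  [-0.95,-0.98,0,0,0,0.915,1],
  [-0.95,-0.98,0,0,0,0.915,1],
  [-0.95,-0.98,0,0,0,0.915,1],
  [-0.95,-0.98,0,0,0,0.915,1],
  [-0.95,-0.98,0,0,0,0.915,1],
  [-0.95,-0.98,0,0,0,0.915,1],
])

```text
time_s: 2.35
tool_pos: [0.4549, 0.0652, 0.2227]
tool_rot: [180.0, -0.0, 75.5]
force: [-0.1, -0.4, -0.3]
grip_width: 0.0868
grasp_force: 0.0
```

```bash
cat >> h.py <<'E'
def to(p,yaw,o=None):
    o=o or env.get_obs(); r=R.from_euler('xyz',o['tool_rot'],degrees=True)
    t=R.from_euler('xyz',[180,0,yaw],degrees=True)
    print('shift',(r.inv().apply(np.array(p)-o['tool_pos'])/.2).round(4),'turn',((r.inv()*t).as_rotvec()/1.5).round(4))
E
python3 - <<'E'
from h import *
o=env.get_obs(); print(o['time_s'],o['tool_pos'],o['tool_rot'],o['force'])
to([.489,-.02,.223],75.3)
E
```

```text
2.35 [0.45494009 0.06517969 0.22266204] [ 1.79984919e+02 -1.02316492e-02  7.54664939e+01] [-0.08793453 -0.43569697 -0.25989173]
shift [-0.3695  0.2717 -0.0017] turn [ 0.0002 -0.0001  0.0019]
```

Call:
apply_moves([
  [-0.37,0.27,0,0,0,0,1],
  [-0.37,0.27,0,0,0,0,1],
  [-0.37,0.27,0,0,0,0,1],
  [-0.37,0.27,0,0,0,0,1],
])

```text
time_s: 2.75
tool_pos: [0.4883, -0.0211, 0.2225]
tool_rot: [-180.0, -0.0, 75.3]
force: [-0.7, -0.4, -0.2]
grip_width: 0.0872
grasp_force: 0.0
```

Run:
```python
from h import *
o=env.get_obs(); print(o['time_s'],o['tool_pos'],o['tool_rot'])
c=viewer.get_calibration('wrist'); print(c)
im=viewer.read_camera('wrist')
cv2.imwrite('pics/w1.png',cv2.resize(im[...,::-1],(800,600),interpolation=cv2.INTER_CUBIC))
for t,z in [('pin',.1),('stop',.07)]:
    for b in masks_of('wrist',t):
        print(t,b['conf'],b['location'],b['pixels'].sum(),at_z('wrist',b['location'],z,c).round(4))
print(proj('wrist',[.489,-.0393,.1],c)*800/512)
```

```text
2.75 [ 0.48830253 -0.02109126  0.22250983] [-1.79980495e+02 -2.29381948e-02  7.52634888e+01]
{'fov_y': 60.175200743718015, 'cx': 253.6540152075028, 'cy': 190.05371003707532, 'position': array([0.50545201, 0.04551924, 0.38518056]), 'orientation': array([-14.88333301,   0.02151174, -14.68474632])}
pin 0.87 [258.1, 202.7] 930 [ 0.487  -0.0402  0.1   ]
pin 0.61 [246.1, 301.3] 233 [ 0.4505 -0.1348  0.1   ]
stop 0.92 [258.9, 146.6] 9360 [0.4998 0.0046 0.07  ]
stop 0.58 [154.6, 311.0] 499 [ 0.3451 -0.1401  0.07  ]
[406.23630984 314.48427284]
```

View pics/w1.png

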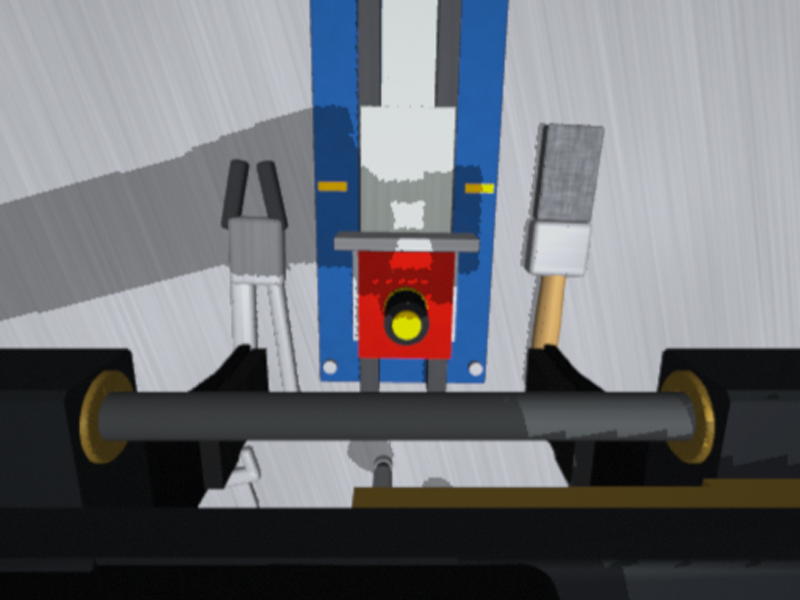

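The wrist view shows the knob's yellow button at (406,325) on the red stop, and the marks at (332,186) and (480,188). The steel face plate is at row 242.

Run:
```python
from h import *
c=viewer.get_calibration('wrist'); s=.64
T=lambda u,v,z:at_z('wrist',(u*s,v*s),z,c).round(4)
k=T(406,325,.106);print('knob',k)
a,b=T(332,186,.01),T(480,188,.01);m=(a+b)/2;print('marks',a,b,m,np.degrees(np.arctan2(*(b-a)[1::-1])))
for p in [(311,0),(508,0),(321,380),(487,380)]: print('edge',T(*p,.01))
e=[T(*p,.01) for p in [(311,0),(508,0),(321,380),(487,380)]]
d=(e[0]+e[1]-e[2]-e[3])[:2];ang=np.degrees(np.arctan2(d[1],d[0]));print('rail ang',ang)
u=d/np.linalg.norm(d);w=(m-k)[:2];print('mark along',w@u,'across',w[0]*u[1]-w[1]*u[0])
to([k[0],k[1],.125],ang)
```

```text
knob [ 0.4874 -0.0415  0.106 ]
marks [0.456  0.0413 0.01  ] [0.5573 0.0137 0.01  ] [0.50665 0.0275  0.01   ] -15.2407600584215
edge [0.476  0.1585 0.01  ]
edge [0.6001 0.1264 0.01  ]
edge [ 0.4058 -0.0993  0.01  ]
edge [ 0.5316 -0.1318  0.01  ]
rail ang 74.95461031920527
mark along 0.07163170886360033 across 0.0006788116678455754
shift [-0.1088  0.0256  0.4872] turn [-0.0003 -0.0003  0.0058]
```

Call:
apply_moves([
  [-0.102,0.022,0.25,0,0,0.005,1],
  [-0.102,0.022,0.4,0,0,0.005,1],
  [-0.102,0.022,0.55,0,0,0.005,1],
  [-0.102,0.022,0.66,0,0,0.005,1],
  [-0.102,0.022,0.72,0,0,0.005,1],
  [-0.102,0.022,0.73,0,0,0.005,1],
  [-0.102,0.022,0.73,0,0,0.005,1],
])

```text
time_s: 3.6
tool_pos: [0.4877, -0.0412, 0.0771]
tool_rot: [180.0, -0.0, 74.9]
force: [1.0, 0.3, -0.2]
grip_width: 0.0867
grasp_force: 0.0
```

Call:
apply_moves([
  [0,0,0,0,0,0,0.4],
  [0,0,0,0,0,0,0.2],
  [0,0,0,0,0,0,0.2],
  [0,0,0,0,0,0,0.2],
  [0,0,0,0,0,0,0.2],
  [0,0,0,0,0,0,0.2],
], grip_force=15)

```text
time_s: 4.2
tool_pos: [0.4873, -0.0418, 0.0766]
tool_rot: [180.0, -0.0, 74.8]
force: [0.7, -0.3, -0.2]
grip_width: 0.0468
grasp_force: 0.0
```

Call:
apply_moves([
  [0,0,0,0,0,0,0.1],
  [0,0,0,0,0,0,0.1],
  [0,0,0,0,0,0,0.1],
  [0,0,0,0,0,0,0.1],
  [0,0,0,0,0,0,0.1],
  [0,0,0,0,0,0,0.1],
])

```text
time_s: 4.8
tool_pos: [0.4877, -0.0419, 0.0767]
tool_rot: [179.9, -0.0, 74.8]
force: [2.2, -0.5, -0.7]
grip_width: 0.0259
grasp_force: 15.0
```

Run:
```python
from h import *
im=viewer.read_camera('wrist')
cv2.imwrite('pics/w2.png',cv2.resize(im[...,::-1],(640,480),interpolation=cv2.INTER_CUBIC))
o=env.get_obs(); print(o['tool_pos'],o['force'],o['wrist_torque'],o['grip_width'],o['grasp_force'])
```

```text
[ 0.48773517 -0.04187253  0.07670053] [ 1.83294115 -1.10002239 -1.65357799] [-0.23887874 -0.53831807  0.04702423] 0.025469358884899318 14.998333307448775
```

View pics/w2.png

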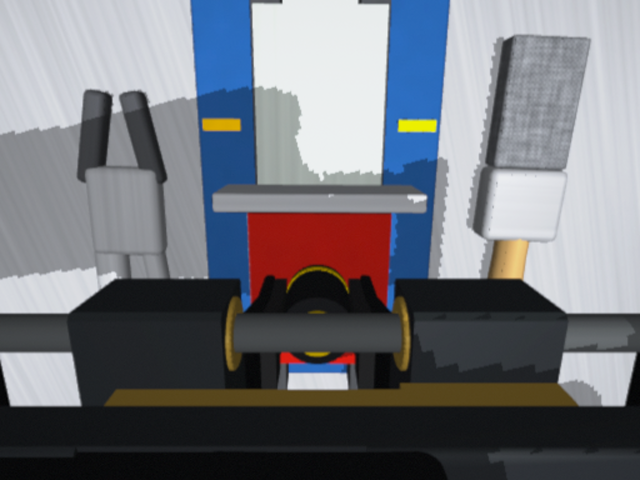

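The fingers have the knob, with a width of 26 mm. Next I grip harder and pull.

Call:
apply_moves([
  [0,0,0,0,0,0,0.1],
  [0,0,0,0,0,0,0.1],
  [0,0,-0.015,0,0,0,0.1],
  [0,0,-0.03,0,0,0,0.1],
  [0,0,-0.045,0,0,0,0.1],
  [0,0,-0.06,0,0,0,0.1],
  [0,0,-0.075,0,0,0,0.1],
], grip_force=55)

```text
time_s: 5.55
tool_pos: [0.4875, -0.0418, 0.0919]
tool_rot: [180.0, -0.0, 74.8]
force: [3.5, -0.6, -3.2]
grip_width: 0.0248
grasp_force: 55.0
```

Call:
apply_moves([
  [0,0,-0.015,0,0,0,0.1],
  [0,0,-0.03,0,0,0,0.1],
  [0,0,-0.045,0,0,0,0.1],
  [0,0,-0.05,0,0,0,0.1],
  [0,0,-0.05,0,0,0,0.1],
])

```text
time_s: 6.05
tool_pos: [0.4875, -0.0418, 0.102]
tool_rot: [180.0, -0.0, 74.8]
force: [3.2, -1.0, -0.3]
grip_width: 0.0248
grasp_force: 55.0
```

Run:
```python
from h import *
n='scene'
im=viewer.read_camera(n)
o=env.get_obs(); print(o['tool_pos'],o['tool_rot'],o['force'],o['wrist_torque'],o['grip_width'],o['grasp_force'])
u,v=map(int,proj(n,[.488,-.04,.08]))
cv2.imwrite('pics/s3.png',cv2.resize(im[v-50:v+40,u-60:u+60,::-1],(800,600),interpolation=cv2.INTER_CUBIC))
```

```text
[ 0.48745206 -0.04181331  0.10194901] [ 1.79974331e+02 -1.50945727e-02  7.48148841e+01] [ 3.33910069 -0.39694788  0.02334065] [-0.39273205 -0.80107142  0.0438565 ] 0.024866632849766996 55.02236413769424
```

View pics/s3.png

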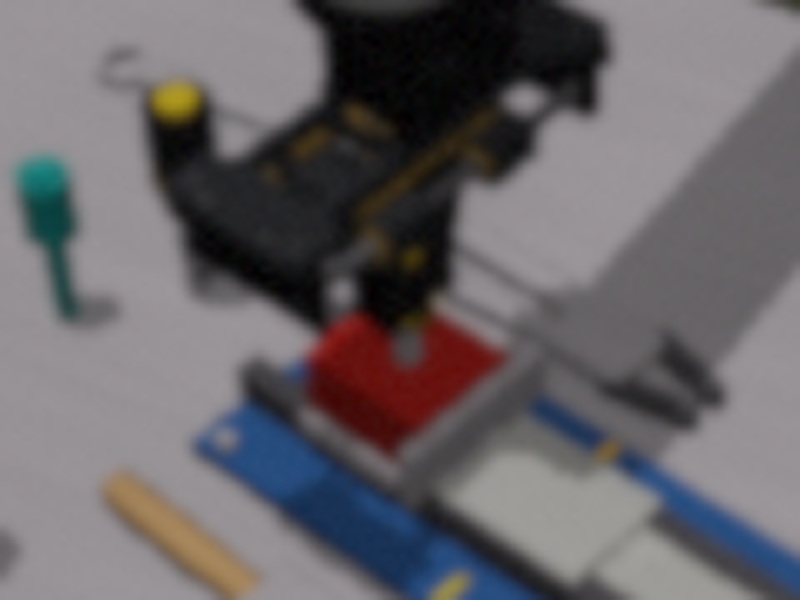

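Call:
apply_moves([
  [0.02,0.003,0,0,0,0,0.1],
  [0.06,0.003,0,0,0,0,0.1],
  [0.1,0.003,0,0,0,0,0.1],
  [0.14,0.003,0,0,0,0,0.1],
  [0.18,0.003,0,0,0,0,0.1],
  [0.18,0.003,0,0,0,0,0.1],
])

```text
time_s: 6.7
tool_pos: [0.4977, -0.0051, 0.1015]
tool_rot: [180.0, -0.1, 74.9]
force: [3.6, -1.3, -1.0]
grip_width: 0.025
grasp_force: 55.0
```

Call:
apply_moves([
  [0.02,0,0,0,0,0,0.1],
  [0.06,0,0,0,0,0,0.1],
  [0.1,0,0,0,0,0,0.1],
  [0.14,0,0,0,0,0,0.1],
  [0.18,0,0,0,0,0,0.1],
  [0.18,0,0,0,0,0,0.1],
  [0.18,0,0,0,0,0,0.1],
])

```text
time_s: 7.4
tool_pos: [0.507, 0.0289, 0.1016]
tool_rot: [180.0, -0.1, 74.9]
force: [4.8, -0.6, -3.5]
grip_width: 0.0247
grasp_force: 55.0
```

Run:
```python
from h import *
n='scene'
im=viewer.read_camera(n)
o=env.get_obs(); print(o['tool_pos'],o['tool_rot'],o['force'],o['wrist_torque'],o['grip_width'],o['grasp_force'])
u,v=map(int,proj(n,[.508,.03,.07]))
cv2.imwrite('pics/s4.png',cv2.resize(im[v-55:v+35,u-60:u+60,::-1],(800,600),interpolation=cv2.INTER_CUBIC))
```

```text
[0.50700805 0.0287611  0.10160334] [ 1.79976911e+02 -1.05205370e-01  7.48434039e+01] [ 4.79602882  0.16825437 -3.32888133] [ 0.08780188 -1.18046285 -0.0167057 ] 0.024928745407115607 55.02655567601323
```

View pics/s4.png

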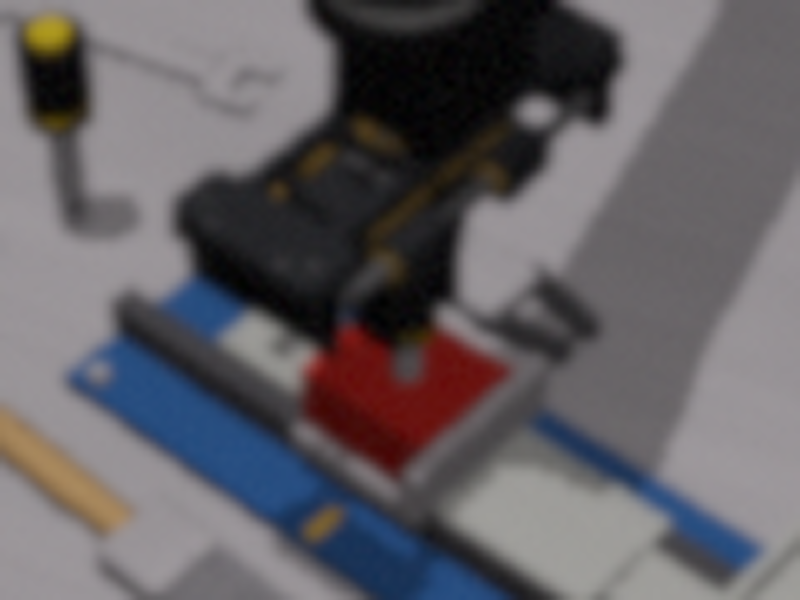

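Call:
apply_moves([
  [0,0.005,0.01,0,0,0,0.1],
  [0,0.005,0.02,0,0,0,0.1],
  [0,0.005,0.03,0,0,0,0.1],
  [0,0.005,0.035,0,0,0,0.1],
  [0,0.005,0.035,0,0,0,0.1],
])

```text
time_s: 7.95
tool_pos: [0.5074, 0.0277, 0.0946]
tool_rot: [-180.0, -0.0, 74.8]
force: [0.8, 2.4, 0.9]
grip_width: 0.0252
grasp_force: 55.0
```

Call:
apply_moves([
  [0,0,0.003,0,0,0,0.1],
  [0,0,0.005,0,0,0,0.1],
  [0,0,0.005,0,0,0,0.1],
])

```text
time_s: 8.25
tool_pos: [0.5075, 0.0277, 0.0944]
tool_rot: [-180.0, -0.0, 74.8]
force: [0.0, 1.6, 6.8]
grip_width: 0.0249
grasp_force: 55.0
```

Call:
apply_moves([
  [0.01,0,0,0,0,0,0.1],
  [0.02,0,0,0,0,0,0.1],
  [0.03,0,0,0,0,0,0.1],
  [0.04,0,0,0,0,0,0.1],
  [0.05,0,0,0,0,0,0.1],
  [0.05,0,0,0,0,0,0.1],
])

```text
time_s: 8.85
tool_pos: [0.5092, 0.0328, 0.0944]
tool_rot: [-179.9, 0.3, 74.7]
force: [-3.6, -5.7, 10.8]
grip_width: 0.025
grasp_force: 55.0
```

Call:
apply_moves([
  [0.01,0,0,0,0,0,0.1],
  [0.02,0,0,0,0,0,0.1],
  [0.03,0,0,0,0,0,0.1],
  [0.04,0,0,0,0,0,0.1],
  [0.04,0,0,0,0,0,0.1],
])

```text
time_s: 9.35
tool_pos: [0.5112, 0.0403, 0.0944]
tool_rot: [-179.9, 0.3, 74.7]
force: [-3.9, -5.6, 11.0]
grip_width: 0.0247
grasp_force: 55.0
```

Call:
apply_moves([
  [0.01,0,-0.003,0,0,0,0.1],
  [0.02,0,-0.003,0,0,0,0.1],
  [0.03,0,-0.003,0,0,0,0.1],
  [0.03,0,-0.003,0,0,0,0.1],
])

```text
time_s: 9.75
tool_pos: [0.5129, 0.0467, 0.0944]
tool_rot: [-179.9, 0.3, 74.7]
force: [-1.7, -4.4, 6.7]
grip_width: 0.0251
grasp_force: 55.0
```

Call:
apply_moves([
  [0.005,0,0,0,0,0,0.1],
  [0.01,0,0,0,0,0,0.1],
  [0.01,0,0,0,0,0,0.1],
])

```text
time_s: 10.05
tool_pos: [0.5135, 0.0485, 0.0944]
tool_rot: [-179.9, 0.3, 74.7]
force: [-1.7, -5.1, 7.1]
grip_width: 0.0249
grasp_force: 55.0
```

Call:
apply_moves([
  [0.005,0,0,0,0,0,0.1],
  [0.01,0,0,0,0,0,0.1],
  [0.01,0,0,0,0,0,0.1],
])

```text
time_s: 10.35
tool_pos: [0.514, 0.0505, 0.0944]
tool_rot: [-179.9, 0.3, 74.7]
force: [-1.0, -4.8, 6.5]
grip_width: 0.0248
grasp_force: 55.0
```

Call:
apply_moves([
  [0.005,0,0,0,0,0,0.1],
  [0.01,0,0,0,0,0,0.1],
  [0.01,0,0,0,0,0,0.1],
])

```text
time_s: 10.65
tool_pos: [0.5146, 0.0526, 0.0943]
tool_rot: [-179.9, 0.3, 74.7]
force: [-1.4, -4.2, 6.6]
grip_width: 0.0247
grasp_force: 55.0
```

Call:
apply_moves([
  [0.005,0,0,0,0,0,0.1],
  [0.01,0,0,0,0,0,0.1],
  [0.01,0,0,0,0,0,0.1],
])

```text
time_s: 10.95
tool_pos: [0.5153, 0.0557, 0.0938]
tool_rot: [-179.9, 0.2, 74.7]
force: [0.3, -2.9, -0.8]
grip_width: 0.025
grasp_force: 55.0
```

Call:
apply_moves([
  [0.005,0,0,0,0,0,0.1],
  [0.01,0,0,0,0,0,0.1],
  [0.01,0,0,0,0,0,0.1],
])

```text
time_s: 11.25
tool_pos: [0.5161, 0.0592, 0.0937]
tool_rot: [-180.0, 0.1, 74.8]
force: [0.7, -5.6, -0.9]
grip_width: 0.0246
grasp_force: 55.0
```

Call:
apply_moves([
  [0,0,0.004,0,0,0,0.1],
  [0,0,0.008,0,0,0,0.1],
  [0,0,0.008,0,0,0,0.1],
])

```text
time_s: 11.55
tool_pos: [0.5163, 0.0594, 0.0929]
tool_rot: [-180.0, 0.1, 74.8]
force: [-0.9, -4.9, 3.0]
grip_width: 0.0248
grasp_force: 55.0
```

Call:
apply_moves([
  [-0.006,0,0,0,0,0,0.1],
  [-0.006,0,0.005,0,0,0,0.1],
  [-0.006,0,0.01,0,0,0,0.1],
  [-0.006,0,0.01,0,0,0,0.1],
])

```text
time_s: 11.95
tool_pos: [0.5162, 0.0587, 0.0909]
tool_rot: [180.0, 0.0, 74.8]
force: [-1.2, -4.5, 1.2]
grip_width: 0.025
grasp_force: 55.0
```

Call:
apply_moves([
  [-0.005,0,0.005,0,0,0,0.1],
  [-0.005,0,0.01,0,0,0,0.1],
  [-0.005,0,0.015,0,0,0,0.1],
  [-0.005,0,0.015,0,0,0,0.1],
])

```text
time_s: 12.35
tool_pos: [0.5159, 0.0581, 0.0875]
tool_rot: [-180.0, -0.0, 74.8]
force: [-0.8, -4.2, 2.6]
grip_width: 0.0248
grasp_force: 55.0
```

Call:
apply_moves([
  [-0.003,0,0.005,0,0,0,0.1],
  [-0.003,0,0.01,0,0,0,0.1],
  [-0.003,0,0.01,0,0,0,0.1],
])

```text
time_s: 12.65
tool_pos: [0.5161, 0.0579, 0.0862]
tool_rot: [180.0, -0.1, 74.8]
force: [-2.8, -3.8, 6.1]
grip_width: 0.0248
grasp_force: 55.0
```

Call:
apply_moves([
  [0,0,0.005,0,0,0,0.1],
  [0,0,0.01,0,0,0,0.1],
  [0,0,0.01,0,0,0,0.1],
])

```text
time_s: 12.95
tool_pos: [0.5158, 0.0577, 0.0835]
tool_rot: [180.0, -0.0, 74.8]
force: [-0.8, -3.5, 0.5]
grip_width: 0.0247
grasp_force: 55.0
```

Call:
apply_moves([
  [-0.003,0,0.007,0,0,0,0.1],
  [-0.003,0,0.014,0,0,0,0.1],
  [-0.003,0,0.02,0,0,0,0.1],
  [-0.003,0,0.02,0,0,0,0.1],
])

```text
time_s: 13.35
tool_pos: [0.5155, 0.057, 0.0787]
tool_rot: [-180.0, 0.0, 74.8]
force: [1.1, -1.4, -3.0]
grip_width: 0.0246
grasp_force: 55.0
```

Call:
apply_moves([
  [0,0,0.005,0,0,0,0.1],
  [0,0,0.01,0,0,0,0.1],
  [0,0,0.01,0,0,0,0.1],
])

```text
time_s: 13.65
tool_pos: [0.5156, 0.057, 0.0773]
tool_rot: [-180.0, -0.0, 74.8]
force: [1.4, -1.5, -1.5]
grip_width: 0.0247
grasp_force: 55.0
```

Call:
apply_moves([
  [0,0,0.004,0,0,0,0.1],
  [0,0,0.008,0,0,0,0.1],
  [0,0,0.008,0,0,0,0.1],
])

```text
time_s: 13.95
tool_pos: [0.5157, 0.0569, 0.0766]
tool_rot: [-180.0, -0.0, 74.8]
force: [-2.1, -1.5, 5.5]
grip_width: 0.0246
grasp_force: 55.0
```

Call:
apply_moves([
  [0,0,0.004,0,0,0,0.1],
  [0,0,0.006,0,0,0,0.1],
  [0,0,0.006,0,0,0,0.1],
])

```text
time_s: 14.25
tool_pos: [0.5157, 0.0569, 0.0765]
tool_rot: [-180.0, -0.0, 74.8]
force: [-6.0, -3.0, 13.1]
grip_width: 0.0251
grasp_force: 55.0
```

The pin is seated: the tool is at the original home height and the contact is firm. I take the load off, open the fingers and go up.

Call:
apply_moves([
  [0,0,-0.008,0,0,0,0.1],
  [0,0,-0.008,0,0,0,0.1],
  [0,0,-0.008,0,0,0,0.5],
  [0,0,-0.008,0,0,0,0.8],
  [0,0,-0.008,0,0,0,0.8],
  [0,0,-0.008,0,0,0,0.8],
  [0,0,-0.008,0,0,0,0.8],
  [0,0,-0.008,0,0,0,0.8],
  [0,0,-0.008,0,0,0,0.8],
  [0,0,-0.008,0,0,0,0.8],
])

```text
time_s: 15.25
tool_pos: [0.5157, 0.0568, 0.0764]
tool_rot: [180.0, -0.0, 74.8]
force: [0.3, -0.9, -0.2]
grip_width: 0.0688
grasp_force: 0.0
```

Call:
apply_moves([
  [0,0,-0.05,0,0,0,0.8],
  [0,0,-0.2,0,0,0,0.8],
  [0,0,-0.4,0,0,0,0.8],
  [0,0,-0.6,0,0,0,0.8],
  [0,0,-0.7,0,0,0,0.8],
  [0,0,-0.7,0,0,0,0.8],
])

```text
time_s: 15.85
tool_pos: [0.518, 0.0571, 0.2209]
tool_rot: [179.6, -0.2, 74.8]
force: [0.7, -0.6, -0.9]
grip_width: 0.0694
grasp_force: 0.0
```

Run:
```python
from h import *
im=viewer.read_camera('wrist'); im2=viewer.read_camera('scene')
o=env.get_obs(); print(o['time_s'],o['tool_pos'],o['force'],o['grip_width'])
u,v=map(int,proj('scene',[.515,.057,.08]))
a=cv2.resize(im[...,::-1],(400,300)); b=cv2.resize(im2[v-35:v+40,u-50:u+50,::-1],(400,300),interpolation=cv2.INTER_CUBIC)
cv2.imwrite('pics/f.png',np.hstack([a,b]))
```

```text
15.95 [0.51567115 0.05683924 0.2167479 ] [ 0.11329102 -0.35078895 -0.41071933] 0.06977366558149126
```

View pics/f.png

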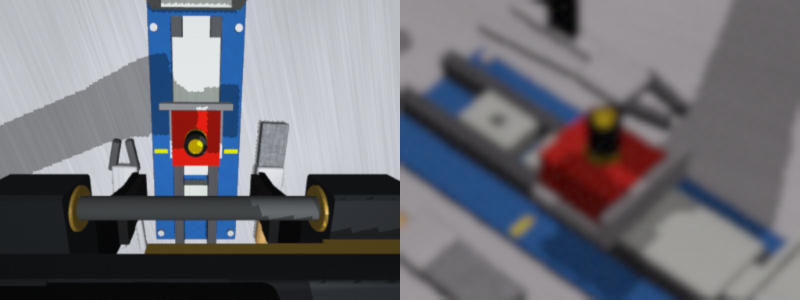

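The wrist view (left) shows the pin at (196,146) on the stop, past the marks at row 151. The scene view (right) shows the knob at (603,135) flat on the stop and the parking hole empty at (499,121).

```bash
python3 -c "
from cell import env
print(env.sign_off())"
```

```text
the job is handed in; nothing more can be done
None
```

The job is handed in: the pin is home in the set block's hole, about 102 mm along from the parking hole, with the knob flat on the stop and the gripper clear; push forces read at most about 13 N.

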